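# Clear the jammed hub from the feed chute and move the reject tray

### The arm

A 7-joint arm with a two-finger parallel gripper is mounted at the origin on the work surface. World frame = base frame: x ahead of the robot, y to its left, z up, the work surface at z = 0. Lengths are in m, angles in rad, forces in N, time in s.
With the tool pointing down it reaches from about 0.4 to 0.85 m from the base axis. Payload 4.4 kg.
Tool frame: the origin (TCP) lies between the finger pads; the fingertips stand 22 mm ahead of it and the grasp point (between the pads) lies 3 mm ahead of it; z points along the fingers, y is the direction in which the jaws open and shut (so a half turn about z gives the same grasp; the last joint's range is limited). The gripper opens to 94 mm and grips with 3 to 60 N. Pads are 16 mm wide; open, the fingers measure 119 mm over their backs; the gripper's body (75 mm by 177 mm) begins 78 mm behind the grasp point.
Start: joints at [-1.175, 0.628, 0.038, 1.517, -0.027, 0.996, -0.02], TCP at [0.29, 0.582, 0.227] pointing down, gripper open.
Joint ranges: [-3.06, 3.06], [-0.37, 2.12], [-1.25, 1.32], [0.18, 2.47], [-1.1, 4.24], [0.23, 1.98], [-2.94, 2.94]. Speed limits (rad/s): [2.57, 2.57, 3.14, 3.14, 3.14, 3.14, 3.14].

### API

Orientations are given as a rotation vector (axis times angle).
In Python, from bench import env, planner, snapshot, job gives the robot as it stands. Calls block until the motion is done:
- env.movep(position, orientation): joint-space move of the TCP to a pose.
- env.line_to(position, orientation=None, v=0.15, contact_N=None): straight line of the TCP; orientation=None keeps the orientation; v is the mean speed in m/s. With contact_N (N) it stops when the force on the tool has changed by that much, and returns True; else False.
- env.move_joints(angles): joint-space move.
- env.gripper_to(opening, grip_force=None): finger opening in m; grip_force is the grip in N (None keeps the last); returns when the fingers have stopped.
- env.sleep(seconds).
- planner.inverse_kinematics(position, orientation): joint angles nearest the present ones, or None.
- env.get_state(): the state.
- snapshot(name): name is "scene" or "top"; returns a dict with "image" (480x640x3 uint8, red, green, blue), "depth" (480x640 float32, m along the optical axis (not along the pixel's ray), 0 where there is no reading), "K" (3x3 intrinsics, pixels), "world_from_camera" (4x4, takes a point from camera to world coordinates). Camera axes: x right, y up, looking along -z (the intrinsics and any distortion apply to the point x, -y, -z); pixel columns grow to the right and rows downward; lengths in m; the calibration is good to about 2 mm. A picture is of the moment at which its call begins.
A pose or a line that the arm cannot do raises env.MotionError and nothing moves.
- job.close_job(): hands the job in, once; it reports no verdict.
The state is a dict: "time": time; "joint_pos": joint angles; "dq": joint speeds; "joint_efforts": joint torques, N m; "position": TCP position; "ee_rot": TCP orientation; "wrist_force": force on the tool from outside, world axes, zero at the start; "wrist_torque": the same for the moment, N m; "grip_width": finger opening in m.
Only numpy, scipy, OpenCV 4.12 (cv2) and the standard library are available. Lean on these libraries where they do the work, as an engineer would, in place of code of your own. Each camera call takes 0.05 s, during which the arm holds its last target. There are 200 camera calls.

### The job

A flanged hub has jammed at the bottom of the feed chute, under the keeper bars: nudge it back up the chute until it sits in the open loading window clear of the bars, then lift it out and stand it, flange down, in the empty half of the reject tray. Then pick the tray up and carry it level, keeping all its loose parts inside, and leave it standing in the middle of the rubber mat; leave the bearing ring, the crown gear and the pinion on the bench where they are.

Things in the scene. Friction and masses are not known exactly. Their poses are not given: they have to be found in the camera images.
- hub_center (a point): the jammed part, an aluminium flanged hub: a flange 60 mm across and 8 mm thick at the bottom, and above it a round stem 32 mm across that ends 34 mm above the underside. Mass about 0.12 kg. The point is its centre, 17 mm above its underside; z is its own axis, towards the stem. It starts flange-down on the chute floor at the throat; friction holds it where it is left on the chute
- window (a point): centre of the loading window, the open upper part (140 mm long) of the fixed feed chute: a point on the chute floor's surface, on its centre line. x points up the chute along its floor (tilted 8 degrees), y across, z square to the floor. Only edge rails 10 mm high, 64 mm apart inside, 80 mm outside, stand beside the floor here, and a 10 mm high stop across it at x = +70 mm. The floor here is 55 mm above the table
- bars_end (a point): same axes as the window, which lies 70 mm farther up: the floor point at the upper end of the two grey keeper bars. They run 160 mm down the chute from here to its open low end, 10 to 32 mm above the floor, 44 mm apart (outer faces 80 mm), and overhang the hub's flange: there it cannot be lifted, and only 2 mm of stem stand above the bars. The flange is clear when the hub's centre is over 30 mm up-chute of here
- throat (a point): same axes: the floor point 105 mm down-chute of the bars' end, where the inside width under the bars narrows from 64 to 56 mm and stops the hub's flange; the slot between the bars is open above it and for 55 mm more down to the low end, so that shut fingers fit in below the stem
- tray_grip (a point): the open steel tray (loose, 0.4 kg, 200 x 130 mm outside, walls 35 mm high and 3 mm thick): the point is the centre of its handle, a level bar along the tray's y, 14 mm thick (x), 16 mm tall, 120 mm long between two end posts, centre 88 mm above the tray's underside over the tray's middle. A 32 mm high divider under it makes two halves: the -x half is empty, the +x half holds three loose parts
- tray_empty (a point): on the floor of the tray's empty half, at its centre, 53 mm from the divider towards the tray's -x, 3 mm above the tray's underside; the half is 97 mm (x) by 124 mm (y) inside; the tray's axes
- bolt_a_center (a point): a loose bolt standing on its head in the tray's +x half, 33 mm tall, head 22 mm across; the point is half-way up
- bolt_b_center (a point): another such bolt in the same half
- collar_center (a point): a loose steel collar in the same half, 32 mm across, 16 mm high; the point is half-way up
- mat_center (a point): centre of the upper face of the black rubber mat, 280 mm (x) by 220 mm (y), 4 mm thick, fixed on the table; the tray and the mat lie on either side of the chute, either way round
- bearing_center (a point): bystander: bearing ring 72 mm across, 18 mm high, flat on the table; the point is half-way up
- crown_gear_center (a point): bystander: crown gear 104 mm across, 40 mm high; the point is half-way up
- pinion_center (a point): bystander: pinion standing upright, 56 mm across at the foot, 90 mm tall; the point is half-way up

How it is judged:
On the way, in this order (a step that is already met when the one before it is completed fails the run):
1. the hub is nudged up the chute, clear of the keeper bars, still lying on the chute floor (x of hub_center in the frame of window between -0.039 and 0.06 m and y of hub_center in the frame of window between -0.02 and 0.02 m and z of hub_center in the frame of window between 0 and 0.024 m), for 0.1 s.
2. the hub stands on its flange in the empty half of the tray, let go (x of hub_center in the frame of tray_grip between -0.075 and -0.025 m and y of hub_center in the frame of tray_grip between -0.042 and 0.042 m and z of hub_center in the frame of tray_grip below -0.055 m and angle between hub_center's own z axis and vertical below 0.2 rad and contact force between the fingers and hub below 0.05 N and linear speed of hub below 0.03 m/s), for 0.2 s.
3. the tray is lifted clear of the table with the hub in it (height (world z) of tray_grip above 0.108 m and z of hub_center in the frame of tray_grip below -0.05 m), for 0.2 s.
At the end, for the whole second after the job is handed in: The tray stands at rest flat on the mat with its centre within 45 mm of the mat's centre; the hub stands upright (within 0.2 rad) on its flange in the tray's -x half; both bolts and the collar are still in the tray's +x half (x of hub_center in the frame of tray_grip between -0.075 and -0.025 m and y of hub_center in the frame of tray_grip between -0.042 and 0.042 m and z of hub_center in the frame of tray_grip below -0.055 m and angle between hub_center's own z axis and vertical below 0.2 rad and x of each of bolt_a_center, bolt_b_center, collar_center in the frame of tray_grip above 0 m and z of each of bolt_a_center, bolt_b_center, collar_center in the frame of tray_grip below -0.04 m and horizontal distance between tray_grip and mat_center below 0.045 m and z of tray_grip in the frame of mat_center below 0.094 m and angle between tray_grip's own z axis and vertical below 0.05 rad and linear speed of each of tray, hub below 0.03 m/s); the robot touches nothing.
It fails at once if the tray is tipped more than 15 degrees (angle between tray_grip's own z axis and vertical above 0.26 rad).
It fails at once if a loose part leaves the tray (distance between any of bolt_a_center, bolt_b_center, collar_center and tray_grip above 0.15 m).
It fails at once if the bearing ring, crown gear or pinion is moved more than 30 mm (distance of any of bearing_center, crown_gear_center, pinion_center from where it was at the start of the episode above 0.03 m).
It also fails if it takes over 72 s, if anything falls off the work surface, if the arm or the gripper's body presses on something with over 40 N, if the wrist force passes 120 N, or if a joint passes its speed limit or range.

## Working session

There is one attempt and no reset: what is moved stays moved. The work goes in short steps, each a Python script; the robot and the scene stay as the last script left them, time stands still between calls to the robot, and variables do not carry over. Pictures are saved under pics/ and viewed, about 8 in all and at most 12, crops included, and the job is handed in when it is done.

```bash
ls; mkdir -p pics
python3 - <<'E'
from bench import env,snapshot
import cv2,numpy as np
for n in("top","scene"):
    s=snapshot(n); cv2.imwrite(f"pics/{n}0.png",s["image"][:,:,::-1]); np.savez(f"{n}0.npz",**s)
    print(n,s["K"].tolist(),s["world_from_camera"].round(3).tolist(),[k for k in s])
print(env.get_state())
E
```

```text
pics
top [[558.7677361250027, 0.0, 323.3922612714033], [0.0, 558.7677361250027, 250.30537021658347], [0.0, 0.0, 1.0]] [[-0.098, 0.97, -0.22, 0.352], [-0.995, -0.096, 0.018, 0.01], [-0.004, 0.221, 0.975, 1.229], [0.0, 0.0, 0.0, 1.0]] ['image', 'depth', 'K', 'world_from_camera']
scene [[536.9485950680424, 0.0, 319.7387238620992], [0.0, 536.9485950680424, 236.34840400925617], [0.0, 0.0, 1.0]] [[0.67, -0.492, 0.555, 1.13], [0.742, 0.432, -0.513, -0.52], [0.013, 0.756, 0.655, 0.735], [0.0, 0.0, 0.0, 1.0]] ['image', 'depth', 'K', 'world_from_camera']
{'time': 0.1, 'joint_pos': array([-1.17480169,  0.62920741,  0.03843723,  1.51824505, -0.02699743,
        0.99627325, -0.02000233]), 'dq': array([ 0.00166092, -0.00368741,  0.00097793, -0.00347325,  0.0007016 ,
        0.00085253,  0.00016987]), 'joint_efforts': array([ 3.87787615e-03, -5.50799811e+01,  1.14750467e+00, -1.87120056e+01,
       -5.23109827e-02,  1.92875834e-02,  2.65610407e-05]), 'position': array([0.28933901, 0.5814479 , 0.22668319]), 'ee_rot': array([-7.18865857e-01, -3.05787060e+00,  2.47373403e-03]), 'wrist_force': array([0.13114194, 1.70393737, 0.27622014]), 'wrist_torque': array([ 0.00530297, -0.03669975, -0.01868783]), 'grip_width': 0.0938465724178149}
```

View pics/top0.png

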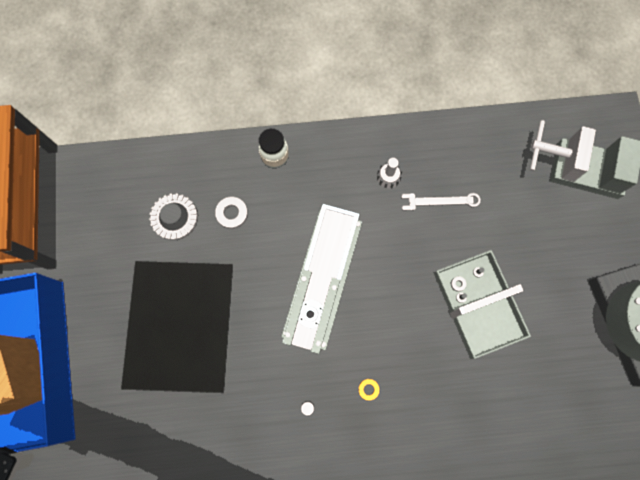

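View pics/scene0.png

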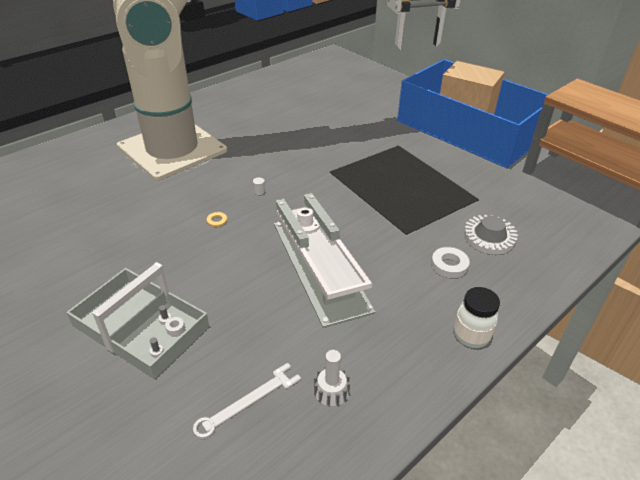

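The top view shows the chute centred near (322,280), with its low end at the bottom and the hub bore at (310,314). The tray is near (483,303) with its parts in the upper-left half, and the mat is near (178,326). The crown gear, bearing and pinion are all at the upper edge. Next I'll measure by deprojection.

```bash
cat > h.py <<'E'
import numpy as np,cv2
def cloud(s):
    d=s["depth"];K=s["K"];T=s["world_from_camera"]
    v,u=np.mgrid[:480,:640]
    P=np.stack([(u-K[0,2])/K[0,0]*d,-(v-K[1,2])/K[1,1]*d,-d],-1)
    W=P@T[:3,:3].T+T[:3,3]; W[d==0]=np.nan
    return W
E
python3 - <<'E'
from h import *
np.set_printoptions(precision=4,suppress=True)
C={n:cloud(np.load(n+"0.npz")) for n in("top","scene")}
t=C["top"]
for n,(u,v) in dict(chuteTopL=(326,207),chuteTopR=(358,215),lowL=(286,343),lowR=(322,352),hubbore=(310,314),tray=(483,303),bear=(231,200),crown=(173,192),pin=(392,162),mat=(178,326),table=(400,330)).items(): print(n,t[v,u])
a=t.reshape(-1,3); b=C["scene"].reshape(-1,3)
def box(p,lo,hi): 
    p=p[~np.isnan(p).any(1)]; return p[(p>lo).all(1)&(p<hi).all(1)]
im=np.load("top0.npz")["image"].astype(int).sum(2)
dark=(im<100)&(t[:,:,2]<.03); m=np.zeros_like(dark); m[255:400,115:240]=1
for nm,p in(("top",a),("scene",b)):
    q=box(p,(.4,-.45,.075),(.75,-.2,.11)); print(nm,"handle",len(q),cv2.minAreaRect(q[:,:2].astype('f4')*1000),q[:,2].min(),np.percentile(q[:,2],[50,95]))
    q=box(p,(.3,-.55,.027),(.75,-.2,.042)); print("walls",len(q),cv2.minAreaRect(q[:,:2].astype('f4')*1000),np.percentile(q[:,2],[50,90]))
    q=box(p,(.3,-.2,.03),(.75,.15,.15)); print("chute",len(q),cv2.minAreaRect(q[:,:2].astype('f4')*1000))
    q=box(p,(.3,-.55,-.02),(.8,.4,.02)); print("table z",np.median(q[:,2]))
q=t[dark&m.astype(bool)]; print("mat",cv2.minAreaRect(q[:,:2].astype('f4')*1000),np.median(q[:,2]))
# ortho height maps
def omap(cx,cy,r,fn):
    out=[]
    for p,w in((a,"top"),(b,"scene")):
        im=np.zeros((400,400,3),np.uint8); col=np.load(w+"0.npz")["image"].reshape(-1,3)
        s=400/(2*r); i=((cx+r-p[:,0])*s); j=((cy+r-p[:,1])*s)
        ok=(i>0)&(i<400)&(j>0)&(j<400)
        o=np.where(ok)[0]; o=o[np.argsort(p[o,2])]
        h=np.clip(p[o,2]/.12,0,1)*255
        c=cv2.applyColorMap(h.astype(np.uint8)[:,None],cv2.COLORMAP_JET)[:,0]
        for k,cc in zip(o,c): cv2.circle(im,(int(j[k]),int(i[k])),1 if w=="top" else 1,cc.tolist(),-1)
        out.append(im)
    return np.hstack(out)
cv2.imwrite("pics/om.png",omap(.52,-.13,.25,0))
E
```

```text
chuteTopL [ 0.7078 -0.0265  0.0746]
chuteTopR [ 0.6837 -0.0933  0.0724]
lowL [0.4288 0.0849 0.0524]
lowR [0.4053 0.0122 0.0013]
hubbore [0.4821 0.0293 0.0689]
tray [ 0.4669 -0.3234  0.0959]
bear [0.762  0.1843 0.0211]
crown [0.8014 0.3195 0.001 ]
pin [ 0.79   -0.1783  0.0905]
mat [0.4917 0.3198 0.0031]
table [ 0.4358 -0.162  -0.0002]
top handle 483 ((472.99456787109375, -340.3177490234375), (13.982844352722168, 136.68299865722656), 15.182841300964355) 0.07661038765990047 [0.0965 0.1   ]
walls 721 ((535.6653442382812, -437.1263122558594), (226.969482421875, 414.2657775878906), 32.94303512573242) [0.0345 0.0383]
chute 5091 ((506.71197509765625, 18.37451171875), (87.81241607666016, 418.2820739746094), 69.84382629394531)
table z 0.0010096722872896535
scene handle 1072 ((477.259765625, -338.8678894042969), (18.32817268371582, 137.2240447998047), 15.376422882080078) 0.0751185847348701 [0.0937 0.0969]
walls 1605 ((476.52008056640625, -339.1473693847656), (204.0091552734375, 136.38658142089844), 15.617951393127441) [0.0325 0.0357]
chute 4632 ((509.0044860839844, 19.05571746826172), (92.16468048095703, 423.5775451660156), 70.42176055908203)
table z 3.487917213496061e-05
mat ((0.0, 0.0), (0.0, 0.0), 0.0) nan
  return _methods._mean(a, axis=axis, dtype=dtype,
  ret = ret.dtype.type(ret / rcount)
```

View pics/om.png

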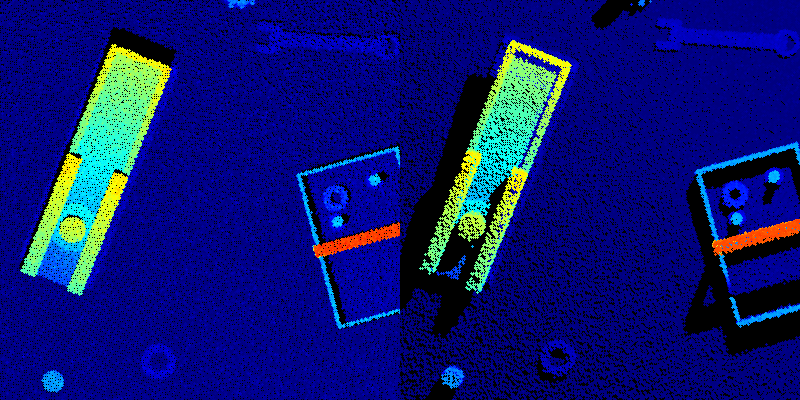

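The height map confirms that up-chute is world +x and slightly −y, with the hub at the throat. Tray yaw is about +15° and its parts half is on the +x side. Next I'll refine the poses.

Run:
```python
from h import *
np.set_printoptions(precision=4,suppress=True)
for n in("top","scene"):
    S=np.load(n+"0.npz"); W=cloud(S); p=W.reshape(-1,3); ok=~np.isnan(p).any(1)
    q=p[ok]; q=q[(q>(.37,-.15,.04)).all(1)&(q<(.75,.13,.12)).all(1)]
    r=cv2.minAreaRect(q[:,:2].astype('f4')*1000); print(n,"chute",r)
    up=np.array([np.cos(np.radians(-20)),np.sin(np.radians(-20))])
    # direction from rect
    bx=cv2.boxPoints(r)/1000; e=[bx[1]-bx[0],bx[2]-bx[1]]; e=max(e,key=np.linalg.norm); u=e/np.linalg.norm(e); u*=np.sign(u[0]); v=np.array([-u[1],u[0]])
    c=np.array(r[0])/1000; s=(q[:,:2]-c)@u; w=(q[:,:2]-c)@v
    print(" az",np.degrees(np.arctan2(u[1],u[0])),"s",s.min(),s.max(),"w",w.min(),w.max())
    f=(abs(w)<.028)&(s>.01)&(s<.12); A=np.c_[s[f],w[f],np.ones(f.sum())]; k=np.linalg.lstsq(A,q[f,2],rcond=None)[0]; res=q[f,2]-A@k
    print(" floor tilt",np.degrees(np.arctan(k[0])),"h0",k,res.std())
    H=q[:,2]-(k[0]*s+k[2])
    b=(abs(w)>.024)&(H>.02)&(H<.045); print(" bars s max L/R",[np.percentile(s[b&(np.sign(w)==g)],99.5) for g in(-1,1)],"w pct",np.percentile(w[b],[1,99]), "Hbar",np.median(H[b]))
    t=b.copy(); st=(H>.028)&(H<.04)&(abs(w)<.0185)
    print(" stem s,w",(s[st].min()+s[st].max())/2,(w[st].min()+w[st].max())/2,np.ptp(s[st]),np.ptp(w[st]),st.sum(),"H",np.median(H[st]))
    sp=(H>.006)&(H<.013)&(s>.09); print(" stop s",np.percentile(s[sp],[1,50,99]))
    im=S["image"].astype(int).sum(2).reshape(-1)
    m=(im<110)&ok&(p[:,1]>.19)&(p[:,1]<.47)&(p[:,0]>.33)&(p[:,0]<.65)&(abs(p[:,2])<.012)
    mm=cv2.morphologyEx(m.reshape(480,640).astype('u1'),cv2.MORPH_OPEN,np.ones((5,5))).ravel()>0
    print(" mat",cv2.minAreaRect(p[mm][:,:2].astype('f4')*1000),np.median(p[mm][:,2]))
    q=p[ok]
    z=q[(q>(.4,-.45,.084)).all(1)&(q<(.6,-.22,.11)).all(1)]; print(" handle",cv2.minAreaRect(z[:,:2].astype('f4')*1000))
    z=q[(q>(.35,-.45,.027)).all(1)&(q<(.62,-.22,.042)).all(1)]; 
    print(" walls",cv2.minAreaRect(z[:,:2].astype('f4')*1000))
```

```text
top chute ((558.43798828125, -0.6090087890625), (80.48505401611328, 307.2818298339844), 68.30231475830078)
 az -21.69769 s -0.15364085262658403 0.15364093925940725 w -0.04024252434951002 0.0402425393163225
 floor tilt 7.98279813209885 h0 [ 0.1402 -0.0013  0.044 ] 0.0023365823508054197
 bars s max L/R [np.float64(0.0037031417939660774), np.float64(0.003422789775912548)] w pct [-0.0398  0.0397] Hbar 0.032089681573543714
 stem s,w -0.08149723606337576 -5.8931785421314706e-06 0.030660187767209773 0.0310401891031633 181 H 0.03458719172139871
 stop s [0.0909 0.1324 0.1523]
 mat ((0.0, 0.0), (0.0, 0.0), 0.0) nan
 handle ((473.00341796875, -340.3502502441406), (13.982844352722168, 136.61563110351562), 15.182841300964355)
 walls ((472.72503662109375, -339.368896484375), (200.31362915039062, 135.1153106689453), 15.423768043518066)
scene chute ((562.1456909179688, 0.6373443603515625), (81.65287780761719, 310.0505676269531), 68.21983337402344)
 az -21.780167 s -0.15502532714094847 0.15502520299900963 w -0.04082643973832311 0.04082643033809717
 floor tilt 7.9757475162983 h0 [ 0.1401 -0.0011  0.0437] 0.0010404314538577627
 bars s max L/R [np.float64(0.0068970970871904255), np.float64(0.00674291405328312)] w pct [-0.0403  0.0396] Hbar 0.03189354158622405
 stem s,w -0.08081700017590472 -0.0003315333929568478 0.03398155139484216 0.030697692791528747 142 H 0.0337456953521635
 stop s [0.091  0.1398 0.1533]
 mat ((0.0, 0.0), (0.0, 0.0), 0.0) nan
 handle ((477.2507629394531, -338.7213134765625), (18.3024959564209, 136.9325714111328), 15.416204452514648)
 walls ((476.52008056640625, -339.1473693847656), (204.0091552734375, 136.38658142089844), 15.617951393127441)
  return _methods._mean(a, axis=axis, dtype=dtype,
  ret = ret.dtype.type(ret / rcount)
```

```bash
cat >> h.py <<'E'
from scipy.spatial.transform import Rotation as Ro
az=np.radians(-21.74); t8=np.radians(8)
u=np.array([np.cos(az),np.sin(az),0]); zz=np.array([0,0,1.])
cx=np.cos(t8)*u+np.sin(t8)*zz; n=-np.sin(t8)*u+np.cos(t8)*zz
be=np.array([.568,-.0035,.0453])
def rv(y,z):
    y=y/np.linalg.norm(y); return Ro.from_matrix(np.c_[np.cross(y,z),y,z]).as_rotvec()
def yawdir(a): return np.array([np.cos(a),np.sin(a),0])
tray=np.array([.475,-.3393]); tyaw=np.radians(15.4); tx=yawdir(tyaw); ty=yawdir(tyaw+np.pi/2)
E
python3 - <<'E'
from h import *; from bench import planner
np.set_printoptions(precision=3,suppress=True)
for nm in("top","scene"):
    S=np.load(nm+"0.npz");W=cloud(S);g=cv2.GaussianBlur(S["image"].max(2),(3,3),0)
    print(nm,g[326,178] if nm=="top" else g[185,400], g[300,400])
    m=((g<55)&(abs(W[:,:,2])<.02)&(W[:,:,1]>.1)&(W[:,:,1]<.5)&(W[:,:,0]>.25)).astype('u1')
    k,l,st,c=cv2.connectedComponentsWithStats(cv2.erode(m,np.ones((3,3))))
    i=1+st[1:,4].argmax(); q=W[l==i]; print(cv2.minAreaRect(q[:,:2].astype('f4')*1000),np.nanmedian(q[:,2]))
for sg in(1,-1):
    for nm,p,y,z in(("hub",be-.085*cx+.035*n,cx,-n),("hubabove",be-.085*cx+.12*n,cx,-n),("win",be+.07*cx+.035*n,cx,-n),("place",np.r_[tray-.052*tx[:2],.038],ty,-zz),("tray",np.r_[tray,.09],tx,-zz),("trayup",np.r_[tray,.24],tx,-zz),("mat",np.array([.49,.32,.1]),tx,-zz),("mat45",np.array([.49,.32,.1]),yawdir(tyaw+1),-zz)):
        print(sg,nm,planner.inverse_kinematics(p,rv(sg*y,z)))
E
```

```text
top 41 119
((494.2748107910156, 320.25146484375), (213.728271484375, 271.7809753417969), 82.43585205078125) 0.0035966589907705515
scene 63 141Traceback (most recent call last):
  File "<stdin>", line 8, in <module>
ValueError: attempt to get argmax of an empty sequence
```

Run:
```python
from h import *; from bench import planner
np.set_printoptions(precision=3,suppress=True)
for sg in(1,-1):
    for nm,p,y,z in(("hub",be-.085*cx+.035*n,cx,-n),("hubabove",be-.085*cx+.12*n,cx,-n),("win",be+.07*cx+.035*n,cx,-n),("place",np.r_[tray-.052*tx[:2],.038],ty,-zz),("tray",np.r_[tray,.09],tx,-zz),("trayup",np.r_[tray,.24],tx,-zz),("mat",np.array([.49,.32,.1]),tx,-zz),("mat45",np.array([.49,.32,.1]),yawdir(tyaw+1),-zz)):
        print(sg,nm,planner.inverse_kinematics(p,rv(sg*y,z)))
```

```text
1 hub [-0.44   0.68   0.398  2.224 -0.865  0.234  0.321]
1 hubabove [-0.462  0.487  0.388  2.19  -0.295  0.388 -0.238]
1 win [-0.253  0.75   0.354  1.837 -0.405  0.488 -0.034]
1 place [ 0.942  0.814 -0.469  1.923  0.663  0.563  1.863]
1 tray [ 0.458  0.724  0.181  1.828 -0.21   0.609  1.036]
1 trayup [ 0.128  0.615  0.728  1.707 -0.473  1.004  1.295]
1 mat [-0.74   0.71   0.181  1.818 -0.2    0.631 -0.172]
1 mat45 [-0.616  0.701 -0.016  1.814  0.018  0.627  0.626]
-1 hub [ 0.297  0.734 -0.698  2.204  1.235  0.56   1.382]
-1 hubabove [-0.002  0.466 -0.253  2.178  0.468  0.436  2.121]
-1 win [ 0.164  0.736 -0.311  1.824  0.536  0.54   2.252]
-1 place [ 0.49   0.786  0.237  1.937 -0.383  0.462 -0.297]
-1 tray [ 0.036  0.943  0.957  1.84  -0.982  0.92  -1.406]
-1 trayup [-0.051  0.785  1.145  1.711 -0.774  1.172 -1.56 ]
-1 mat [-0.29   0.758 -0.544  1.804  0.557  0.737  2.275]
-1 mat45 [-1.048  0.821  0.709  1.827 -0.743  0.782 -1.813]
```

Run:
```python
from h import *; from bench import env,snapshot
np.set_printoptions(precision=3,suppress=True)
def st(m): s=env.get_state(); print(m,round(s["time"],2),s["position"],s["wrist_force"],s["joint_pos"],round(s["grip_width"],4))
env.gripper_to(.06)
for sg in(-1,1):
  try:
    R=rv(sg*cx,-n)
    env.movep(be-.085*cx+.12*n,R); st("above")
    print(env.line_to(be-.085*cx+.036*n,R,v=.06,contact_N=5)); st("down")
    break
  except env.MotionError as e: print(sg,e)
for c in("top","scene"):
  s=snapshot(c); cv2.imwrite(f"pics/{c}1.png",s["image"][:,:,::-1])
a=cv2.imread("pics/top1.png")[180:380,240:400]; b=cv2.imread("pics/scene1.png")[150:350,220:400]
cv2.imwrite("pics/c1.png",np.hstack([cv2.resize(a,(400,500)),cv2.resize(b,(400,500))]))
```

```text
above 2.89 [0.475 0.035 0.152] [ 0.523 -0.726  0.265] [-0.003  0.466 -0.253  2.177  0.468  0.436  2.121] 0.0599
-1 the arm cannot follow that straight line within its joint ranges
above 4.27 [0.474 0.034 0.152] [-1.012  0.128  0.317] [-0.886  0.752  1.141  2.2   -1.074  0.732  0.587] 0.06
False
down 5.82 [0.485 0.03  0.069] [-0.575 -0.687 -0.246] [-0.538  0.713  0.551  2.226 -1.092  0.319  0.548] 0.06
```

View pics/c1.png

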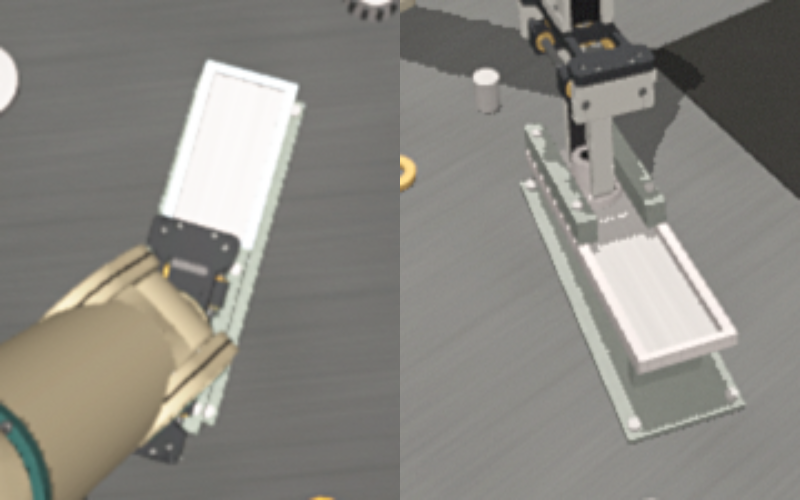

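The fingers straddle the stem fore and aft inside the slot. Next I'll push it up the chute with the rear finger.

Run:
```python
from h import *; from bench import env,snapshot
np.set_printoptions(precision=3,suppress=True)
def st(m): s=env.get_state(); print(m,round(s["time"],2),s["position"],s["wrist_force"],s["joint_pos"],round(s["grip_width"],4))
R=rv(cx,-n)
print(env.line_to(be+.080*cx+.036*n,R,v=.05,contact_N=15)); st("up")
env.sleep(.3)
s=snapshot("scene"); b=s["image"][150:350,220:400,::-1]
W=cloud(s); cv2.imwrite("pics/c2.png",cv2.resize(b,(540,600)))
```

```text
False
up 9.37 [ 0.637 -0.031  0.092] [-1.326 -0.507  0.671] [-0.461  0.859  0.744  1.816 -0.872  0.665  0.378] 0.0597
```

View pics/c2.png

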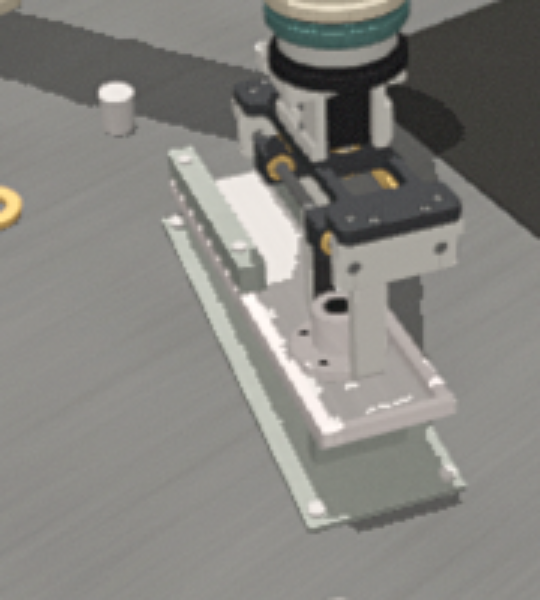

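The hub stands flat in the open window, clear of the bars. Next I'll grip it, lift it and place it in the tray.

Run:
```python
from h import *; from bench import env,snapshot
np.set_printoptions(precision=3,suppress=True)
def st(m): s=env.get_state(); print(m,round(s["time"],2),s["position"],s["wrist_force"],s["joint_pos"],round(s["grip_width"],4))
env.gripper_to(.02,25); st("grip")
p=env.get_state()["position"]
env.line_to(p+.11*n,v=.1); st("lift")
h=tray-.052*tx[:2]
R=rv(-ty,-zz)
env.movep(np.r_[h,.2],R); st("above")
env.sleep(.2)
env.line_to(np.r_[h,.07],v=.1)
print(env.line_to(np.r_[h,.036],v=.03,contact_N=3)); st("down")
s=snapshot("scene"); cv2.imwrite("pics/c3.png",cv2.resize(s["image"][220:400,40:260,::-1],(733,600)))
```

```text
grip 10.28 [ 0.637 -0.031  0.092] [-0.831  1.416  0.102] [-0.461  0.859  0.744  1.816 -0.872  0.665  0.378] 0.0314
lift 11.53 [ 0.622 -0.025  0.2  ] [ 0.042 -1.054 -1.643] [-0.565  0.725  0.9    1.775 -0.717  0.847  0.256] 0.0314
above 12.95 [ 0.426 -0.352  0.2  ] [ 0.365 -0.371 -1.988] [ 0.027  0.759  1.057  1.84  -0.778  1.026  0.11 ] 0.0316
True
down 15.54 [ 0.425 -0.353  0.039] [1.156 0.145 4.591] [ 0.166  0.941  0.801  1.945 -1.037  0.74   0.306] 0.0316
```

View pics/c3.png

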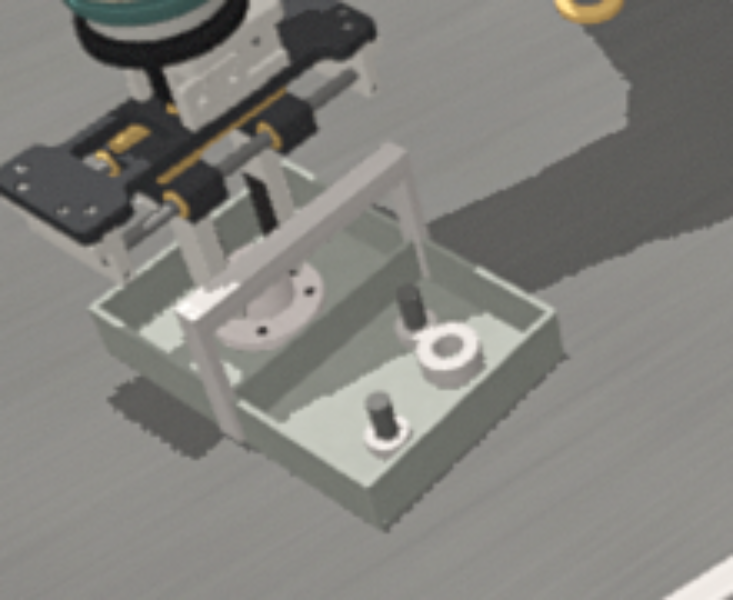

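The hub touched down at the predicted height in the empty half. I'll release it, retreat and re-measure the tray.

Run:
```python
from h import *; from bench import env,snapshot
np.set_printoptions(precision=4,suppress=True)
env.gripper_to(.058); env.sleep(.3)
p=env.get_state()["position"]
env.line_to(p+np.array([0,0,.13]),v=.12)
env.movep(np.r_[.50,-.10,.30],rv(tx,-zz)); env.gripper_to(.06)
env.sleep(.3)
for nm in("top","scene"):
    S=snapshot(nm); np.savez(nm+"4.npz",**S); q=cloud(S).reshape(-1,3); q=q[~np.isnan(q).any(1)]
    z=q[(q>(.4,-.45,.084)).all(1)&(q<(.6,-.25,.11)).all(1)]; print(" handle",cv2.minAreaRect(z[:,:2].astype('f4')*1000),len(z))
    z=q[(q>(.35,-.47,.027)).all(1)&(q<(.62,-.22,.042)).all(1)]; print(" walls",cv2.minAreaRect(z[:,:2].astype('f4')*1000))
    r=(q[:,:2]-tray)@np.c_[tx[:2],ty[:2]]
    m=(q[:,2]>.032)&(q[:,2]<.043)&(r[:,0]>-.085)&(r[:,0]<-.012)&(abs(r[:,1])<.05); print(" hub top in tray",r[m].mean(0),np.ptp(r[m],axis=0),q[m,2].mean(),q[m,2].std())
    cv2.imwrite(f"pics/{nm}4.png",S["image"][:,:,::-1])
a=cv2.imread("pics/top4.png")[200:400,400:560];b=cv2.imread("pics/scene4.png")[220:400,40:260]
cv2.imwrite("pics/c4.png",np.hstack([cv2.resize(a,(360,450)),cv2.resize(b,(440,450))]))
print(env.get_state()["time"])
```

```text
handle ((473.0668029785156, -340.4595947265625), (14.00272274017334, 137.6154327392578), 15.1256742477417) 474
 walls ((473.0312194824219, -339.8599548339844), (200.2778778076172, 135.49819946289062), 15.161860466003418)
 hub top in tray [-0.0528  0.0003] [0.0308 0.0318] 0.03755334477411007 0.002182310351737317
 handle ((476.75115966796875, -338.60833740234375), (18.05846405029297, 137.98806762695312), 15.119095802307129) 916
 walls ((476.2870178222656, -339.1151428222656), (204.4540557861328, 137.68873596191406), 14.582568168640137)
 hub top in tray [-0.061   0.0013] [0.031  0.0204] 0.036334143684014455 0.0013904363928827486
19.525
```

View pics/c4.png

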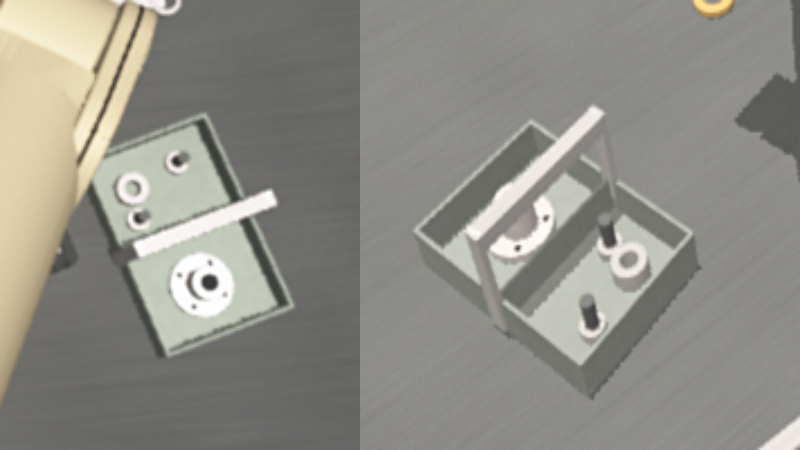

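The hub stands upright at about (−53, 0) mm in the tray, with all parts in place. Next I'll lift the tray.

Run:
```python
from h import *; from bench import env,snapshot
np.set_printoptions(precision=3,suppress=True)
def st(m): s=env.get_state(); print(m,round(s["time"],2),s["position"],s["wrist_force"],s["wrist_torque"],s["joint_pos"],round(s["grip_width"],4))
R=rv(tx,-zz)
env.movep(np.r_[tray,.2],R); st("above")
print(env.line_to(np.r_[tray,.091],v=.08,contact_N=8)); st("down")
env.gripper_to(.005,50); st("grip")
env.line_to(np.r_[tray,.14],v=.05); env.sleep(.3); st("up")
S=snapshot("scene");cv2.imwrite("pics/c5.png",S["image"][150:420,20:320,::-1])
q=cloud(S).reshape(-1,3); q=q[~np.isnan(q).any(1)]
z=q[(q>(.35,-.47,.07)).all(1)&(q<(.62,-.22,.1)).all(1)]
r=(z[:,:2]-tray)@np.c_[tx[:2],ty[:2]]
for g in(-1,1):
  e=g*r[:,0]>.09; print("wall top z",g,np.percentile(z[e,2],[50,95]) if e.sum() else None)
```

```text
above 20.54 [ 0.476 -0.338  0.2  ] [0.509 1.119 0.884] [-0.019  0.002 -0.013] [ 0.139  0.663  0.711  1.751 -0.528  0.928  1.342] 0.0599
False
down 22.06 [ 0.475 -0.34   0.091] [0.503 0.163 1.106] [-0.066  0.05  -0.035] [ 0.213  0.797  0.592  1.834 -0.655  0.715  1.447] 0.0599
grip 22.84 [ 0.475 -0.339  0.091] [ 0.197 -0.345 -0.071] [-0.039  0.018 -0.099] [ 0.213  0.797  0.592  1.834 -0.655  0.715  1.447] 0.0134
up 24.27 [ 0.475 -0.339  0.14 ] [ 0.116 -0.986 -5.756] [-0.097  0.023  0.017] [ 0.178  0.735  0.651  1.804 -0.596  0.809  1.399] 0.0136
wall top z -1 [0.078 0.084]
wall top z 1 [0.079 0.084]
```

View pics/c5.png

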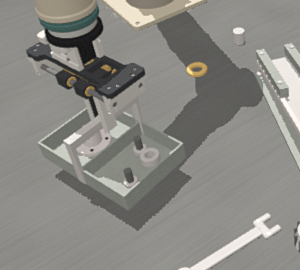

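The tray is lifted level, so I'll carry it over the chute to the mat.

Run:
```python
from h import *; from bench import env,snapshot
np.set_printoptions(precision=3,suppress=True)
def st(m): s=env.get_state(); print(m,round(s["time"],2),s["position"],s["wrist_force"],round(s["grip_width"],4))
M=np.array([.496,.320])
env.line_to(np.r_[tray,.25],v=.08); st("up")
try: env.line_to(np.r_[M,.25],v=.11)
except env.MotionError as e:
    print(e); env.line_to(np.r_[.55,0,.25],v=.11); env.line_to(np.r_[M,.25],v=.11)
env.sleep(.3); st("over")
env.line_to(np.r_[M,.115],v=.07)
print(env.line_to(np.r_[M,.09],v=.02,contact_N=2.5)); st("down")
S=snapshot("scene");cv2.imwrite("pics/c6.png",S["image"][60:300,240:540,::-1])
```

```text
up 25.85 [ 0.475 -0.339  0.249] [ 0.028  0.704 -7.38 ] 0.0135
over 32.3 [0.496 0.32  0.25 ] [ 0.897  0.618 -6.47 ] 0.0132
True
down 35.3 [0.496 0.32  0.095] [-0.682 -0.281  6.706] 0.0136
```

View pics/c6.png

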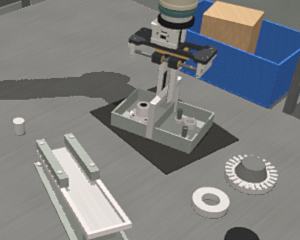

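The tray touched down on the mat at z = 0.095, as predicted. I'll release it, retreat and check.

Run:
```python
from h import *; from bench import env,snapshot
np.set_printoptions(precision=4,suppress=True)
env.gripper_to(.05); env.sleep(.2)
p=env.get_state()["position"]
env.line_to(p+np.array([0,0,.14]),v=.1)
env.movep(np.r_[.50,-.08,.32],rv(tx,-zz)); env.sleep(.5)
for nm in("top","scene"):
    S=snapshot(nm); q=cloud(S).reshape(-1,3); q=q[~np.isnan(q).any(1)]
    z=q[(q>(.4,.22,.085)).all(1)&(q<(.6,.42,.115)).all(1)]; print(nm,"handle",cv2.minAreaRect(z[:,:2].astype('f4')*1000),np.percentile(z[:,2],90))
    z=q[(q>(.35,.2,.03)).all(1)&(q<(.64,.46,.046)).all(1)]; print(" walls",cv2.minAreaRect(z[:,:2].astype('f4')*1000),np.percentile(z[:,2],[50,90]))
    cv2.imwrite(f"pics/{nm}7.png",S["image"][:,:,::-1])
a=cv2.imread("pics/top7.png")[180:400,110:270];b=cv2.imread("pics/scene7.png")[120:290,320:540]
cv2.imwrite("pics/c7.png",np.hstack([cv2.resize(a,(320,440)),cv2.resize(b,(480,440))]))
s=env.get_state(); print(s["time"],s["wrist_force"])
```

```text
top handle ((493.3742980957031, 318.00732421875), (15.334481239318848, 135.9388885498047), 15.154207229614258) 0.10180930035322056
 walls ((494.13031005859375, 317.8465881347656), (201.26467895507812, 135.57745361328125), 15.5061616897583) [0.0377 0.0417]
scene handle ((497.7286071777344, 319.9199523925781), (16.420024871826172, 140.6190643310547), 15.068587303161621) 0.10081676604044351
 walls ((497.9154968261719, 318.50555419921875), (203.61964416503906, 140.2915802001953), 14.683298110961914) [0.0362 0.0405]
39.95 [ 0.3314  1.2811 -0.1611]
```

View pics/c7.png

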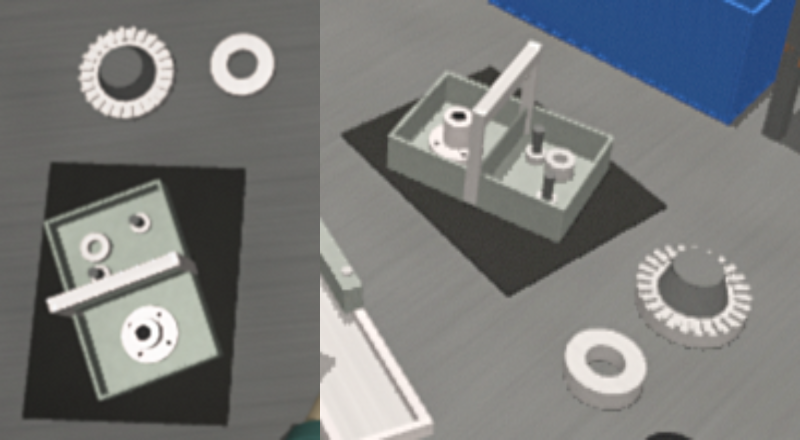

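The tray stands flat at the mat's centre, with the hub upright in the −x half and the bolts and collar in the +x half. The bearing ring and crown gear are in place.

```bash
python3 -c "
from bench import job; print(job.close_job())"
```

```text
the job is handed in; nothing more can be done
None
```

I moved the hub from the chute into the tray, put the tray on the mat and handed the job in at about 40 s of the 72 s allowed. No verdict is reported.

- **What I did:** I straddled the hub's stem with the fingers and pushed it about 155 mm up the chute into the loading window. I then gripped it, lifted it out and stood it flange down in the tray's empty half. After that I lifted the tray by its handle, carried it level over the chute and set it on the mat.
- **Last checks:** The tray's centre is within about 3 mm of the measured mat centre, which I located from the top camera only. It lies flat. The hub is upright in the −x half, and both bolts and the collar are in the +x half. The arm is well clear.
- **Disagreements:** The two cameras disagreed by about 4 mm in x, so I averaged them, which is well inside the tolerances. They also put the hub in the tray at −53 mm and −61 mm along the tray's x. The −61 mm comes from a partly hidden view, and both are within limits.
- **Not measured:** I checked the bearing ring and crown gear by eye only. I did not look at the pinion again, though the arm never worked near it.

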